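# Put the sanitised lipstick tube away with the sprung tongs

## Task

The uncapped silver lipstick tube on the porcelain dish has been sanitised, so use only the sprung tongs from their stand on it, never the robot's own fingers: squeeze them on the tube's neck and carry it to the empty well of the acrylic organizer. Press the tube down past the well's spring clips until it stops firmly on the floor, whose depth you can only feel: a steady push of about 14 N, never over 20 N, or the acrylic cracks; then let it go and put the tongs back upright in their stand, leaving the other things on the vanity where they are.

Things in the scene. Friction and masses are not known exactly. Their poses are not given: they have to be found in the camera images.
- tongs: Loose steel sprung tongs, 97 mm tall, 60 g, upright, tips down, in their stand. Origin: midway between the tips, at their lower ends; z up to the bow on top; y: the line along which the jaws open and close (symmetric). Each jaw hinges at the bow, 88 mm above the origin. Squeezing the grip plates closes both jaws equally; they spring open when let go. Bare for 39 mm below the grip plates
- tongs_grip (a point): Midway between the jaws' flat outer grip plates, 52 mm above the tongs' origin. Plates 18 mm wide (x), 26 mm tall, 40 mm apart over their outer faces when free, the widest part there. Squeezing takes about 2 N to start, 4 N at 38 mm, 7 N at 35 mm over the plates. Tips close 2.3 mm per mm here and meet the tube's 14 mm neck at about 34.7 mm over the plates
- tongs_tip (a point): Midway between the tip pads, 7 mm above the tongs' origin. Each pad is 14 mm wide (x), 14 mm tall (from the origin level up) and 4 mm thick; free, they are 26 mm apart inside and 34 mm over their outsides
- stand: Fixed white porcelain stand of the tongs: open-topped box 34 mm (x) by 56 mm (y) by 28 mm high, walls 5 mm, inner pocket 24 by 46 mm and 23 mm deep, its floor 5 mm above the vanity. Origin: centre of its underside. The tongs stand on the pocket floor with their y along the stand's y
- tube: Loose uncapped silver lipstick tube, upright, 62 mm tall, about 40 g. Origin: centre of its underside, z up. Round body of 20 mm diameter for the lower 46 mm, its foot tapering to 17 mm diameter over the lowest 7 mm; then a flat shoulder and a slim neck of 14 mm diameter from 46 to 62 mm. It starts upright on the dish. Tong tips around the neck can bear down on the shoulder
- dish: Fixed white porcelain dish, 72 mm across, 6 mm high, flat top, on which the tube stands. Origin: centre of its underside
- organizer: Fixed clear acrylic organizer: slid-out tray 60 mm (x) by 190 mm (y), 52 mm high, five places in a row along y; the middle one is the empty well, the others (at y -74, -38, 38, 74 mm) hold fixed capped silver tubes, 20 mm diameter, their tops 72 mm above the vanity. A clear housing 62 mm high stands on its +x side (x 12 to 114 mm). Origin: underside, below the well's axis
- well (a point): Mouth centre of the empty well, on the tray's top, 52 mm above the vanity; z up. Round, 22 mm diameter. Its flat floor is a riser stuck 18 to 40 mm deep, which differs each time and is not reported. Two sprung clips in its sides touch the tube once it is some 8 mm in, 3 N each: it does not drop but is pushed down against a hidden rub of 1 to 5 N and stays where it is left
- jar: Bystander: round white porcelain eye cream jar, 55 mm diameter, 42 mm tall; origin: centre of its underside
- dropper: Bystander: smoky glass dropper bottle, 38 mm diameter, 92 mm tall; origin: centre of its underside
- guasha: Bystander: flat jade gua sha stone, about 45 by 118 mm (long along its y), 7 mm thick; origin: centre of its underside
- pusher: Bystander: rose-gold cuticle pusher lying flat, 128 mm long (x), 10 mm wide, 6 mm thick; origin: its middle, underside
There are look-alikes about, which are no part of the job. What is shaped like the stand but brown or red is not meant.

How it is judged:
On the way, in this order (a step that is already met when the one before it is completed fails the run):
1. the tube is lifted clear of the dish in the squeezed tongs (height (world z) of tube above 0.04 m and contact force between tongs and tube above 0.3 N), for 0.2 s.
2. the tube is pressed home on the floor of the well (over 15 N on clips and floor together, a push of some 10 N) (horizontal distance between tube and well below 0.003 m and z of tube in the frame of well below -0.0165 m and z of riser_c0 in the frame of tube above -0.0045 m and angle between tube's own z axis and vertical below 0.08 rad and contact force between tube and organizer above 15 N), for 0.2 s.
At the end, for the whole second after the job is handed in: The tube is released upright (0.08 rad) in the empty well, within 3 mm of its axis, its underside at most 1.5 mm above the well floor; the tongs stand upright (0.2 rad) on the floor of their stand (origin within 15 mm of the stand's axis, under 10 mm high); all at rest (horizontal distance between tube and well below 0.003 m and z of tube in the frame of well below -0.0165 m and z of riser_c0 in the frame of tube above -0.0045 m and angle between tube's own z axis and vertical below 0.08 rad and horizontal distance between tongs and stand below 0.015 m and height (world z) of tongs below 0.01 m and angle between tongs's own z axis and vertical below 0.2 rad and contact force between tongs and tube below 0.05 N and linear speed of each of tube, tongs below 0.02 m/s); the robot touches nothing.
It fails at once if the robot's fingers or arm touch the tube (only the tongs may) (contact force between any of the fingers, the arm and tube above 0.3 N).
It fails at once if the organizer is strained: tube on clips and floor together over 30 N, a push of about 20 N (contact force between tube and organizer above 30 N).
It fails at once if a bystander (jar, dropper bottle, gua sha stone, cuticle pusher) is shifted by more than 15 mm (distance of any of jar, dropper, guasha, pusher from where it was at the start of the episode above 0.015 m).
It also fails if it takes over 67 s, if anything falls off the work surface, if the arm or the gripper's body presses on something with over 40 N, if the wrist force passes 120 N, or if a joint passes its speed limit or range.

## Robot

A 7-joint arm with a two-finger parallel gripper is mounted at the origin on the work surface. World frame = base frame: x ahead of the robot, y to its left, z up, the work surface at z = 0. Lengths are in m, angles in rad, forces in N, time in s.
With the tool pointing down it reaches from about 0.4 to 0.85 m from the base axis. Payload 10.4 kg.
Tool frame: the origin (TCP) lies midway between the tips of the shut fingers; the grasp point (between the pads) lies 19 mm behind it; z points along the fingers, y is the line along which they close (so a half turn about z gives the same grasp; the last joint's range is limited). The gripper opens to 87 mm and grips with 3 to 60 N. Pads are 19 mm wide; open, the fingers measure 117 mm over their backs; the gripper's body (75 mm by 190 mm) begins 51 mm behind the grasp point.
Start: joints at [1.193, 0.332, -0.065, 1.46, 0.022, 1.35, -0.088], TCP at [0.217, -0.586, 0.223] pointing down, gripper open.
Joint ranges: [-2.6, 2.6], [-0.5, 2.12], [-1.47, 1.34], [0.16, 2.42], [-1.27, 4.41], [0.06, 2.06], [-2.6, 2.6]. Speed limits (rad/s): [2.22, 2.22, 2.79, 2.79, 3.14, 3.14, 3.14].

## Interface

Orientations are given as a unit quaternion [x, y, z, w].
In Python, from bench import r gives the robot as it stands.
- The arm moves only by the tool move_arm, never from a script. Its argument "targets" is a list of rows, each a list of 3 entries, a list of its own where there are three numbers: the shift along the tool's x, y, z in cm, then the turn, a rotation vector about the tool's x, y, z in rad, then the opening in per cent of the stroke, from 0 (shut) to 100 (fully open). In form: [[[x, y, z], [wx, wy, wz], gripper], ...]. A call has 1 to 20 rows; each row shifts and turns the commanded pose from where the row before left it, along the tool's axes as they then stand; what a row does not reach is not made up. A row lasts 1/8 s, in which the tool goes at most 62.5 mm and 10.7 degrees, less where a joint would pass 70% of its speed; a pose out of reach is approached as far as the arm can. A call with a gripper value outside its range is refused whole. The fingers move at their own pace and stop on an object; "grip_force" is the grip in N (left out, the last holds). Time passes only in rows, so rows that do not move let the fingers close. It gives the time, the measured TCP pose, the force, the opening and the grip force at its end, in the units of the state.
- r.read_state(): the state, without advancing time (a new reading comes with each control period).
- r.camera(name): name is "side" or "top" or "wrist"; returns a dict with "image" (400x640x3 uint8, blue, green, red), "vertical_fov" (degrees; the focal length in pixels is half the picture's height over the tangent of half this angle, whatever the lens; pixels are square), "cx", "cy" (the principal point, pixels), "cam_to_world" (4x4, takes a point from camera to world coordinates). Camera axes: x right, y down, z forward; pixel columns grow to the right and rows downward; lengths in m; the calibration is good to about 2 mm. The wrist camera is an equidistant fisheye: a pixel r from the principal point sees the ray r / f radians off the axis. A picture is of the moment at which its call begins. There is no depth.
- r.close_job(): hands the job in; it is judged then, once.
The state is a dict: "time": time; "joint_positions": joint angles; "joint_vel": joint speeds; "joint_torque": joint torques, N m; "ee_pos": TCP position; "eef_rot": TCP orientation; "ft_force": force on the tool from outside, world axes, zero at the start; "torque": the same for the moment, N m; "width": finger opening in m; "grip_force": force on a finger pad.
Only numpy, scipy, OpenCV 4.12 (cv2) and the standard library are available. Lean on these libraries where they do the work, as an engineer would, in place of code of your own. Each camera call takes 0.05 s, during which the arm holds its last target. There are 200 camera calls.

## Working session

There is one attempt and no reset: what is moved stays moved. The work goes in short steps, Python scripts to look and compute and a tool call to move; the robot and the scene stay as the last step left them, time stands still between calls to the robot, and variables do not carry over. Pictures are saved under pics/ and viewed, at most 10 in all, crops included, and the job is handed in when it is done.

Besides the shell and the picture viewer there is one more tool, called after "Emit:" as name([rows], argument=value, ...), one row to a line, values as JSON. move_arm: Moves the arm, as the interface text tells. Its arguments: {"type":"object","properties":{"targets":{"type":"array"},"grip_force":{"type":"number"}},"required":["targets"]}

```bash
mkdir -p pics; ls; cat > h.py <<'E'
import numpy as np, cv2
from bench import r
def save(n,tag):
    c=r.camera(n); cv2.imwrite(f'pics/{tag}.png',c['image']); np.save(f'pics/{tag}.npy',{k:v for k,v in c.items() if k!='image'},allow_pickle=True); return c
def load(tag): return np.load(f'pics/{tag}.npy',allow_pickle=True).item()
def ray(c,u,v,fish=False):
    f=200/np.tan(np.radians(c['vertical_fov'])/2); x,y=u-c['cx'],v-c['cy']
    if fish:
        q=np.hypot(x,y); t=q/f; d=np.array([np.sin(t)*x/q,np.sin(t)*y/q,np.cos(t)]) if q>0 else np.array([0,0,1.])
    else: d=np.array([x/f,y/f,1]); d/=np.linalg.norm(d)
    T=np.array(c['cam_to_world']); return T[:3,3],T[:3,:3]@d
def plane(c,u,v,z,fish=False):
    o,d=ray(c,u,v,fish); return o+d*(z-o[2])/d[2]
def cross(*rs):
    A=sum(np.eye(3)-np.outer(d,d) for o,d in rs); b=sum((np.eye(3)-np.outer(d,d))@o for o,d in rs); p=np.linalg.solve(A,b)
    return p,[float(np.linalg.norm((np.eye(3)-np.outer(d,d))@(p-o))) for o,d in rs]
E
python3 - <<'E'
from h import *
np.set_printoptions(precision=4,suppress=True)
s=r.read_state(); print({k:np.round(v,4) for k,v in s.items()})
for n in('top','side','wrist'):
    c=save(n,n+'0'); print(n,c['vertical_fov'],c['cx'],c['cy']); print(np.array(c['cam_to_world']))
E
```

```text
pics
{'time': np.float64(0.0), 'joint_positions': array([ 1.1934,  0.3329, -0.0647,  1.461 ,  0.0216,  1.3499, -0.0885]), 'joint_vel': array([ 0.0013,  0.0003,  0.0017,  0.0006,  0.0008,  0.0007, -0.0022]), 'joint_torque': array([  0.0004, -62.3263,   0.0245, -38.9896,  -0.0614,   0.0397,
         0.0001]), 'ee_pos': array([ 0.217 , -0.5857,  0.2217]), 'eef_rot': array([ 0.9843,  0.1765, -0.0002, -0.0007]), 'ft_force': array([-0.3324, -0.4302, -0.4214]), 'torque': array([ 0.0202, -0.0352,  0.0051]), 'grip_force': np.float64(0.0), 'width': np.float64(0.087)}
top 56.711989479341426 322.3023562325356 205.30934153187061
[[-0.0276 -0.9853  0.1685  0.4251]
 [-0.9996  0.0262 -0.0101  0.0286]
 [ 0.0056 -0.1687 -0.9857  0.7334]
 [ 0.      0.      0.      1.    ]]
side 55.46192313993046 324.7311004382393 200.47517554115498
[[-0.8105 -0.3903  0.4367  0.1717]
 [-0.5856  0.5255 -0.6172  0.5512]
 [ 0.0113 -0.756  -0.6545  0.6263]
 [ 0.      0.      0.      1.    ]]
wrist 65.70646984690485 315.8306325138199 201.6740409011504
[[ 0.3467 -0.9066 -0.2406  0.2822]
 [-0.938  -0.3358 -0.0862 -0.5616]
 [-0.0026  0.2555 -0.9668  0.3832]
 [ 0.      0.      0.      1.    ]]
```

View pics/top0.png

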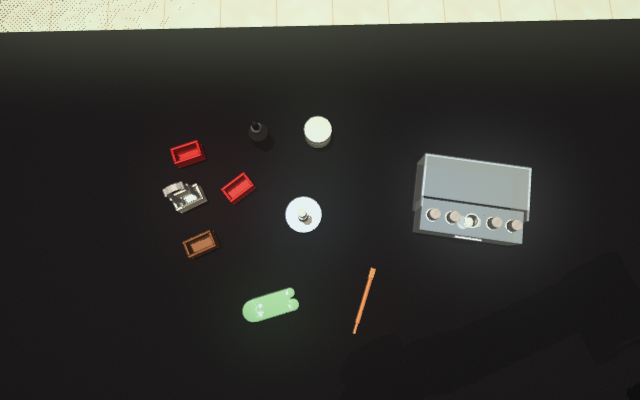

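View pics/side0.png

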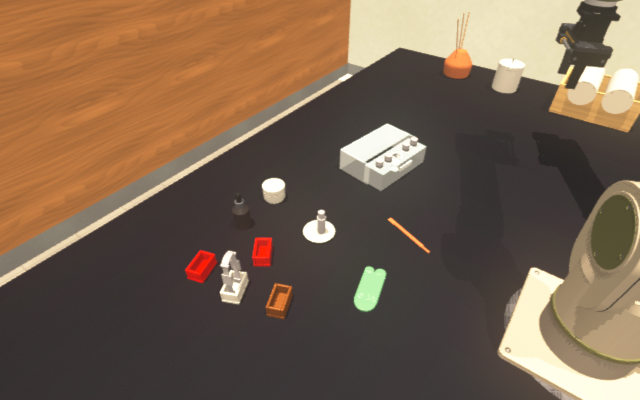

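Top view: the white stand with the tongs is at (187,198). The look-alikes are red at (187,153) and (238,187), and brown at (200,243). The white one fits, because it is porcelain and holds the tongs. The tube is on the dish at (304,215), and the well is the middle of five places near (471,221). One enlarged crop will confirm this.

```bash
python3 - <<'E'
from h import *
t=cv2.imread('pics/top0.png'); s=cv2.imread('pics/side0.png')
def cr(i,x,y,w,h,k): return cv2.resize(i[y:y+h,x:x+w],None,fx=k,fy=k,interpolation=cv2.INTER_CUBIC)
a=np.hstack([cr(t,157,172,60,50,5),cr(s,210,245,50,60,5)[:250],cr(t,283,195,40,50,5)])
b=np.hstack([cr(t,405,190,130,60,4),cr(s,300,205,45,48,5)])
H=max(a.shape[1],b.shape[1]); p=lambda i:cv2.copyMakeBorder(i,0,5,0,H-i.shape[1],0)
o=np.vstack([p(a),p(b)]); print(o.shape); cv2.imwrite('pics/c1.png',o)
E
```

```text
(500, 750, 3)
```

View pics/c1.png

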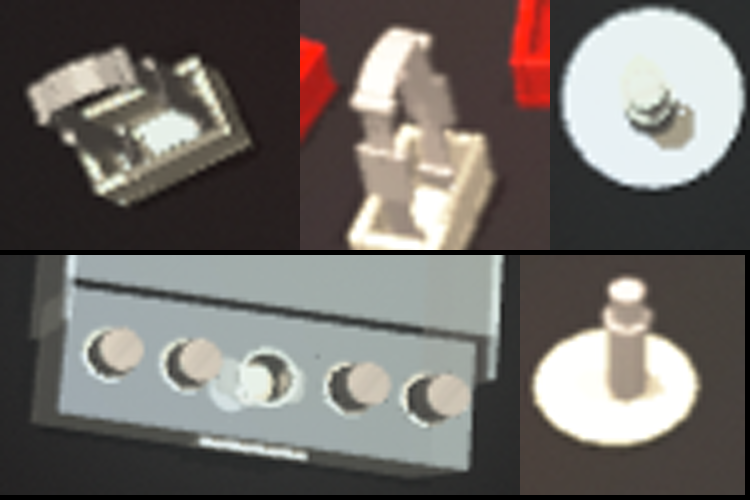

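```bash
python3 - <<'E'
from h import *
np.set_printoptions(precision=4,suppress=True)
t,s=load('top0'),load('side0')
print('bow',cross(ray(t,173.4,188.5),ray(s,229,254)))
print('tubetop',cross(ray(t,302.2,210.5),ray(s,321.4,212)))
print('dish',plane(t,303.6,214.6,.006), 'tubetop .068',plane(t,302.2,210.5,.068),plane(s,321.4,212,.068))
for u,v in [(197,183.6),(205,199.6),(181.4,211)]: print('stand',plane(t,u,v,.028))
for X,Y in [(120,347),(200,362),(357,386),(448,397)]: print('cap',plane(t,405+X/4,190+(Y-255)/4,.072))
print('well',plane(t,405+269/4,190+(378-255)/4,.052))
img=cv2.imread('pics/top0.png'); hsv=cv2.cvtColor(img,cv2.COLOR_BGR2HSV)
for n,(u,v,z) in dict(jar=(318,123,.042),dropper=(256,124,.092),red2=(238,187,.028),red1=(187,153,.028),brown=(200,243,.028),gua=(270,306,.007),push=(364,300,.006)).items(): print(n,plane(t,u,v,z))
E
```

```text
bow (array([0.5704, 0.2801, 0.1042]), [0.0015684825817611986, 0.0015684825817610661])
tubetop (array([0.5298, 0.0583, 0.0658]), [0.0008013090318661206, 0.0008013090318659433])
dish [0.5317 0.0587 0.006 ] tubetop .068 [0.5302 0.0585 0.068 ] [0.5276 0.06   0.068 ]
stand [0.595  0.2641 0.028 ]
stand [0.5629 0.2477 0.028 ]
stand [0.5418 0.2924 0.028 ]
cap [ 0.5186 -0.1814  0.072 ]
cap [ 0.5108 -0.217   0.072 ]
cap [ 0.498  -0.2869  0.072 ]
cap [ 0.492  -0.3274  0.072 ]
well [ 0.5051 -0.2559  0.052 ]
jar [0.7077 0.0254 0.042 ]
dropper [0.6882 0.1387 0.092 ]
red2 [0.5861 0.1843 0.028 ]
red1 [0.6575 0.2856 0.028 ]
brown [0.4794 0.255  0.028 ]
gua [0.358  0.1258 0.007 ]
push [ 0.3639 -0.0534  0.006 ]
```

The crop confirms the white porcelain stand with the tongs in it, the tube on the white dish, and the empty well third in the row. The heights check out: bow at 0.104 m (expected 0.102) and tube top at 0.066 m (expected 0.068). Next I plan the move over the tongs.

```bash
cat >> h.py <<'E'
from scipy.spatial.transform import Rotation as Ro
def plan(p,yaw):
    "shift in cm along present tool axes, then turn to pointing down with tool x at yaw (deg, mod 180)"
    s=r.read_state(); R=Ro.from_quat(s['eef_rot']); d=R.as_matrix().T@(np.array(p)-s['ee_pos'])*100
    ty=[Ro.from_euler('z',yaw+k,degrees=True)*Ro.from_euler('x',180,degrees=True) for k in(0,180)]
    w=min([(R.inv()*q).as_rotvec() for q in ty],key=np.linalg.norm)
    x=R.as_matrix()[:,0]; print('ee',np.round(s['ee_pos'],4),'yaw',round(np.degrees(np.arctan2(x[1],x[0])),2),'w',round(float(s['width']),4),'f',np.round(s['ft_force'],2),'t',round(float(s['time']),2))
    print('shift cm',np.round(d,2),'turn',np.round(w,3)); return d,w
E
python3 - <<'E'
from h import *
plan((.568,.278,.175),26)
E
```

```text
ee [ 0.217  -0.5858  0.2219] yaw 20.33 w 0.0868 f [-1.13 -0.87 -0.87] t 0.15
shift cm [ 62.92 -68.8    4.76] turn [-0.001 -0.    -0.099]
```

Emit:
move_arm([
  [[3.5,-3.2,0],[0,0,0],100],
  [[3.5,-3.2,0],[0,0,0],100],
  [[3.5,-3.2,0],[0,0,0],100],
  [[3.5,-3.2,0],[0,0,0],100],
  [[3.5,-3.2,0],[0,0,0],100],
  [[3.5,-3.2,0],[0,0,0],100],
  [[3.5,-3.2,0],[0,0,0],100],
  [[3.5,-3.2,0],[0,0,0],100],
  [[3.5,-3.2,0],[0,0,0],100],
  [[3.5,-3.2,0],[0,0,0],100],
  [[3,-3.7,0],[0,0,0],100],
  [[3,-3.7,0],[0,0,0],100],
  [[3,-3.7,0],[0,0,0],100],
  [[3,-3.7,0],[0,0,0],100],
  [[3,-3.7,0],[0,0,0],100],
  [[3,-3.7,0],[0,0,0],100],
  [[3,-3.7,0],[0,0,0],100],
  [[3,-3.7,0],[0,0,0],100],
  [[2,-3.7,0.4],[0,0,-0.05],100],
  [[1,-3.7,0.4],[0,0,-0.05],100],
])

```text
time: 2.65
ee_pos: [0.5571, 0.2774, 0.2137]
eef_rot: [0.974, 0.226, -0.0, -0.0]
ft_force: [-0.1, 1.3, -0.7]
width: 0.0873
grip_force: 0.0
```

```bash
python3 - <<'E'
from h import *
plan((.568,.278,.175),26)
E
```

```text
ee [0.5571 0.2774 0.2137] yaw 26.13 w 0.0873 f [-0.09  1.29 -0.67] t 2.65
shift cm [1.01 0.42 3.87] turn [-0.     0.001  0.002]
```

Above the tongs. Now a wrist look.

```bash
python3 - <<'E'
from h import *
c=save('wrist','w1'); print(r.read_state()['ee_pos'])
i=c['image'][:, 80:560]; cv2.imwrite('pics/w1b.png',cv2.resize(i,(720,600)))
E
```

```text
[0.55399934 0.28317058 0.21330882]
```

View pics/w1b.png

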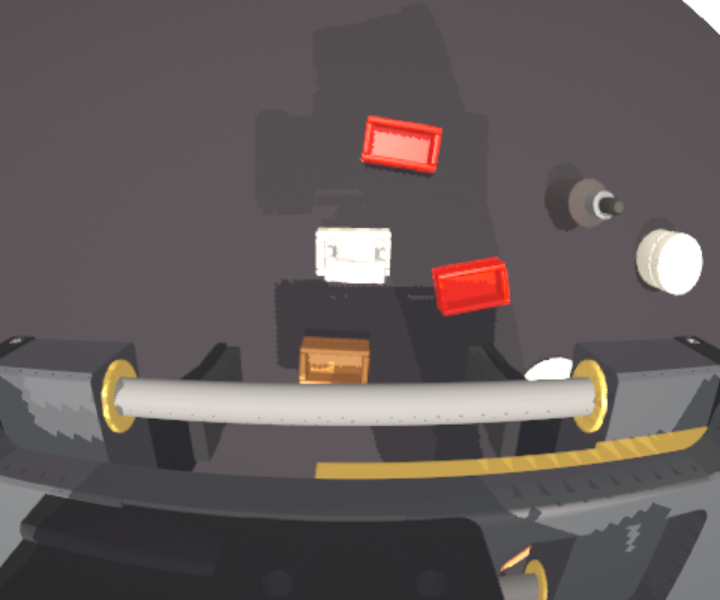

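Wrist view: the white stand is at (353,255) of the scaled crop, well aligned with the tool. The two red boxes, the brown one, the dropper and the jar are clear of it. I'll measure its rim and the plates.

```bash
python3 - <<'E'
from h import *
np.set_printoptions(precision=4,suppress=True)
c=load('w1'); i=cv2.imread('pics/w1.png'); print(np.array(c['cam_to_world']))
sub=i[145:195,285:347]
m=(sub.min(2)>150).astype(np.uint8)
n,l,st,ce=cv2.connectedComponentsWithStats(m); k=1+np.argmax(st[1:,4]); ys,xs=np.where(l==k)
q=cv2.boxPoints(cv2.minAreaRect(np.c_[xs,ys].astype(np.float32)))+[285,145]
P=np.array([plane(c,u,v,.028,True) for u,v in q]); print(q,P,P.mean(0)); print([np.linalg.norm(P[a]-P[a-1]) for a in range(4)])
e=P[0]-P[1],P[1]-P[2]; print([np.degrees(np.arctan2(a[1],a[0])) for a in e])
cv2.imwrite('pics/w1c.png',cv2.resize(sub,None,fx=10,fy=10,interpolation=cv2.INTER_CUBIC))
E
```

```text
[[ 0.4397 -0.868  -0.2308  0.6196]
 [-0.8981 -0.4255 -0.111   0.3081]
 [-0.0019  0.2561 -0.9667  0.375 ]
 [ 0.      0.      0.      1.    ]]
[[290. 152.]
 [340. 152.]
 [340. 189.]
 [290. 189.]] [[0.5758 0.3198 0.028 ]
 [0.6005 0.2693 0.028 ]
 [0.5625 0.25   0.028 ]
 [0.5372 0.3016 0.028 ]] [0.569  0.2852 0.028 ]
[np.float64(0.04267385819952557), np.float64(0.05617206077297448), np.float64(0.042647862977105246), np.float64(0.05748769185127375)]
[np.float64(116.07887016800164), np.float64(26.938807621925516)]
```

View pics/w1c.png

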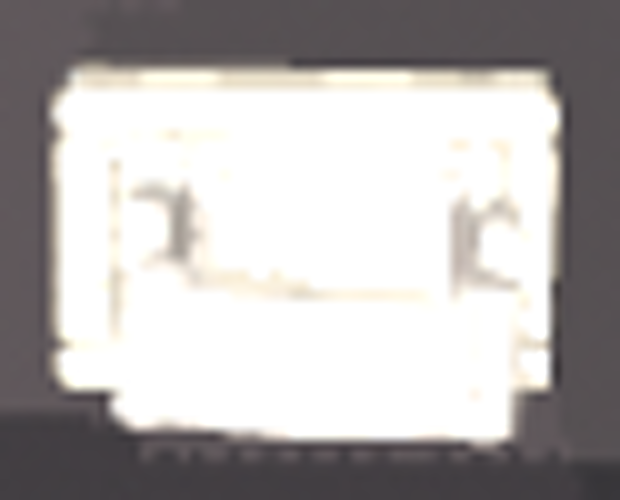

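```bash
python3 - <<'E'
from h import *
c=load('w1'); t=load('top0')
print('stand rim',plane(c,315,168.4,.028,True)); print('bow z.1',plane(c,315.8,181.2,.1,True))
print('top bow z.1',plane(t,173.4,188.5,.1))
print('bow 2view',cross(ray(c,315.8,181.2,True),ray(t,173.4,188.5)))
plan((.57,.28,.175),26)
E
```

```text
stand rim [0.57127527 0.28626    0.028     ]
bow z.1 [0.57109204 0.28500553 0.1       ]
top bow z.1 [0.56997723 0.28084375 0.1       ]
bow 2view (array([0.57071135, 0.2839108 , 0.09383339]), [0.0009083517289074459, 0.0009083517289075793])
ee [0.554  0.2832 0.2133] yaw 26.64 w 0.0871 f [-3.63  3.77 -0.43] t 2.7
shift cm [1.29 1.02 3.83] turn [-0.004  0.001  0.011]
```

Emit:
move_arm([
  [[0.6,0.5,0.9],[0,0,0],100],
  [[0.6,0.2,0.9],[0,0,0],100],
  [[0,0,0],[0,0,0],100],
  [[0,0,0],[0,0,0],100],
  [[0,0,0],[0,0,0],100],
  [[0,0,0],[0,0,0],100],
])

```text
time: 3.45
ee_pos: [0.5708, 0.2751, 0.1969]
eef_rot: [0.974, 0.225, 0.0, 0.0]
ft_force: [0.8, -0.6, 0.3]
width: 0.0869
grip_force: 0.0
```

```bash
python3 - <<'E'
from h import *
np.set_printoptions(precision=4,suppress=True)
a=r.read_state()['ee_pos']; c=save('wrist','w2'); b=r.read_state()['ee_pos']; print(a,b)
T=np.array(c['cam_to_world']); print(T[:3,3])
i=c['image']; q=[290,345,150,230]; sub=i[150:235,275:360]; cv2.imwrite('pics/w2c.png',cv2.resize(np.clip(sub.astype(float)*.85,0,255).astype(np.uint8),(595,595),interpolation=cv2.INTER_CUBIC))
E
```

```text
[0.5708 0.2751 0.1969] [0.5708 0.2751 0.1968]
[0.6331 0.3058 0.3582]
```

View pics/w2c.png

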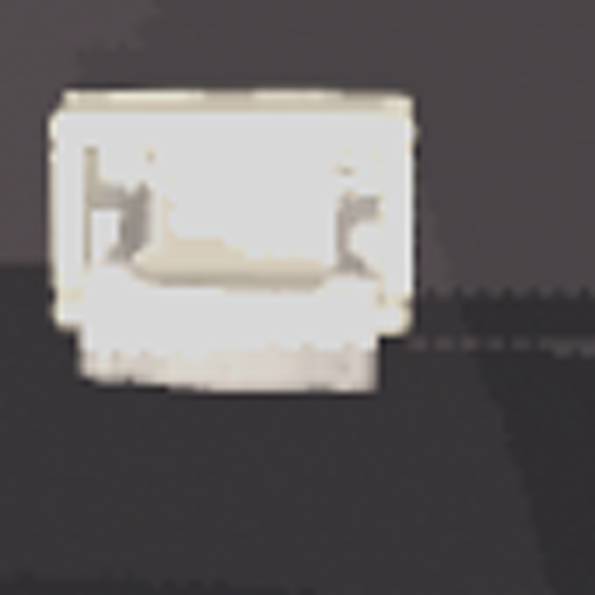

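```bash
python3 - <<'E'
from h import *
c=load('w2'); t=load('top0')
print('stand rim',plane(c,307.6,181,.028,True))
for y in(300,345,390): print('bow',y,plane(c,307.4,150+y/7-.4,.1,True))
print('corner L,R', plane(c,275+50/7-.4,150+220/7,.028,True),plane(c,275+413/7-.4,150+220/7,.028,True))
plan((.57,.28,.175),26)
E
```

```text
stand rim [0.57159365 0.28614402 0.028     ]
bow 300 [0.57591467 0.2862475  0.1       ]
bow 345 [0.57079483 0.28379073 0.1       ]
bow 390 [0.56561978 0.28130978 0.1       ]
corner L,R [0.55886076 0.31133491 0.028     ] [0.58357755 0.26056406 0.028     ]
ee [0.5708 0.2751 0.1968] yaw 26.06 w 0.0874 f [ 0.13 -0.49  0.94] t 3.5
shift cm [ 0.14 -0.48  2.18] turn [ 0.    -0.     0.001]
```

Emit:
move_arm([
  [[0.37,-0.75,0],[0,0,0],100],
  [[0,0,3],[0,0,0],100],
  [[0,0,3],[0,0,0],100],
  [[0,0,3],[0,0,0],100],
  [[0,0,3],[0,0,0],100],
  [[0,0,2.4],[0,0,0],100],
  [[0,0,1.3],[0,0,0],100],
  [[0,0,0],[0,0,0],100],
  [[0,0,0],[0,0,0],100],
  [[0,0,0],[0,0,0],100],
])

```text
time: 4.75
ee_pos: [0.5714, 0.2838, 0.0406]
eef_rot: [0.974, 0.225, 0.001, -0.0]
ft_force: [0.2, -0.3, -0.2]
width: 0.0872
grip_force: 0.0
```

```bash
python3 - <<'E'
from h import *
plan((.5707,.2835,.039),26)
c=save('wrist','w3');cv2.imwrite('pics/w3b.png',c['image'][100:400,120:520])
E
```

```text
ee [0.5714 0.2838 0.0406] yaw 26.05 w 0.0872 f [ 0.21 -0.26 -0.17] t 4.75
shift cm [-0.07 -0.01  0.16] turn [ 0.    -0.002  0.001]
```

View pics/w3b.png

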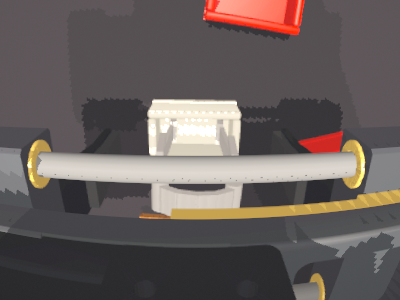

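The tongs are centred between the fingers (plates about x 155–238, fingers about 95 and 290 in the crop). I'll squeeze lightly to 38 mm and lift.

Emit:
move_arm([
  [[0,0,0.1],[0,0,0],60],
  [[0,0,0],[0,0,0],46],
  [[0,0,0],[0,0,0],43.5],
  [[0,0,0],[0,0,0],43.5],
  [[0,0,0],[0,0,0],43.5],
  [[0,0,0],[0,0,0],43.5],
  [[0,0,0],[0,0,0],43.5],
  [[0,0,0],[0,0,0],43.5],
], grip_force=10)

```text
time: 5.8
ee_pos: [0.5708, 0.2834, 0.0385]
eef_rot: [0.974, 0.225, -0.0, 0.0]
ft_force: [0.4, 0.4, -0.2]
width: 0.0382
grip_force: 3.9
```

Emit:
move_arm([
  [[0,0,-1],[0,0,0],43.5],
  [[0,0,-2],[0,0,0],43.5],
  [[0,0,-3],[0,0,0],43.5],
  [[0,0,-3],[0,0,0],43.5],
  [[0,0,-3],[0,0,0],43.5],
  [[0,0,-2],[0,0,0],43.5],
  [[0,0,0],[0,0,0.106],43.5],
  [[0,0,0],[0,0,0.106],43.5],
  [[0,0,0],[0,0,0.106],43.5],
  [[0,0,0],[0,0,0.106],43.5],
  [[0,0,0],[0,0,0.106],43.5],
  [[0,0,0],[0,0,0.106],43.5],
  [[0,0,0],[0,0,0],43.5],
  [[0,0,0],[0,0,0],43.5],
])

```text
time: 7.55
ee_pos: [0.5707, 0.2835, 0.1788]
eef_rot: [0.996, -0.089, 0.0, 0.0]
ft_force: [-0.6, -0.1, -0.4]
width: 0.0378
grip_force: 4.0
```

```bash
python3 - <<'E'
from h import *
print(r.read_state()['grip_force']); plan((.5298,.059,.165),-10.3)
E
```

```text
4.024665655433637
ee [0.5707 0.2835 0.1788] yaw -10.24 w 0.0378 f [-0.6  -0.06 -0.42] t 7.55
shift cm [-0.04 22.82  1.38] turn [-0.    -0.     0.001]
```

Emit:
move_arm([
  [[0,2,0],[0,0,0],43.5],
  [[-0.4,3,0],[0,0,0],43.5],
  [[-0.4,4,0],[0,0,0],43.5],
  [[-0.4,4,0],[0,0,0],43.5],
  [[-0.4,4,0],[0,0,0],43.5],
  [[-0.4,3.8,0],[0,0,0],43.5],
  [[-1,2,0],[0,0,0],43.5],
  [[0,0,0],[0,0,0],43.5],
  [[0,0,0],[0,0,0],43.5],
  [[0,0,0],[0,0,0],43.5],
  [[0,0,0],[0,0,0],43.5],
  [[0,0,0],[0,0,0],43.5],
])

```text
time: 9.05
ee_pos: [0.5002, 0.0649, 0.1784]
eef_rot: [0.996, -0.09, -0.0, -0.0]
ft_force: [0.3, 0.2, 0.4]
width: 0.0379
grip_force: 4.0
```

```bash
python3 - <<'E'
from h import *
plan((.5298,.059,.165),-10.3)
c=save('wrist','w4');i=c['image'][100:300,200:440];cv2.imwrite('pics/w4b.png',cv2.resize((i*.85).astype(np.uint8),None,fx=3,fy=3,interpolation=cv2.INTER_CUBIC))
print(plan((.5298,.059,.165),-10.3)[0])
E
```

```text
ee [0.5002 0.0649 0.1784] yaw -10.34 w 0.0379 f [0.34 0.15 0.36] t 9.05
shift cm [3.01 0.05 1.34] turn [-0.     0.    -0.001]
ee [0.5002 0.0649 0.1785] yaw -10.35 w 0.0379 f [-0.76 -0.04 -0.18] t 9.1
shift cm [3.01 0.05 1.35] turn [-0.     0.    -0.001]
[3.01264025 0.04505163 1.34502854]
```

View pics/w4b.png

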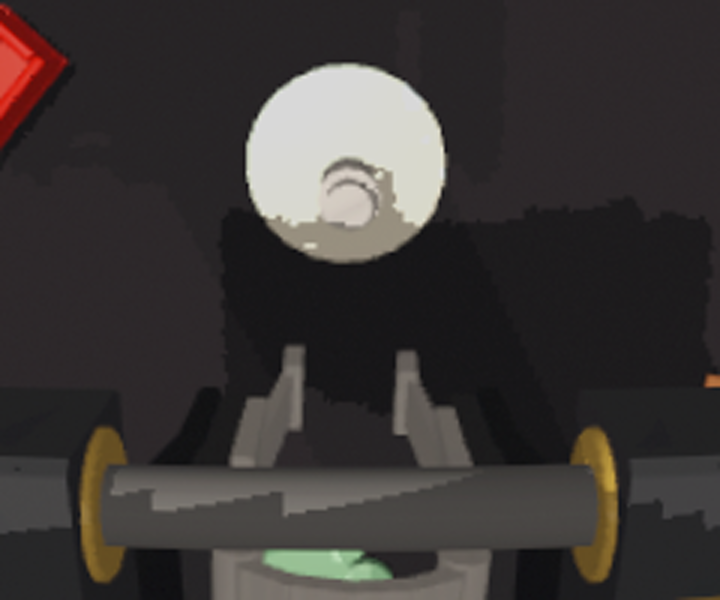

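```bash
python3 - <<'E'
from h import *
np.set_printoptions(precision=4,suppress=True)
c=load('w4'); t=load('top0'); s=load('side0')
P=lambda X,Y,z: plane(c,200+X/3-.33,100+Y/3-.33,z,True)
a=P(348.5,204,.068); print('tube top',a,'dish',P(345.5,163,.006))
print('3view',cross(ray(c,315.8,167.7,True),ray(t,302.2,210.5),ray(s,321.4,212)))
L,Rr=P(295,346,.145),P(408,351,.145); m=(L+Rr)/2; s_=r.read_state(); M=Ro.from_quat(s_['eef_rot']).as_matrix()
print('tips tool frame mm',(M.T@(L-s_['ee_pos']))*1e3,(M.T@(Rr-s_['ee_pos']))*1e3)
print('tube in tool mm',(M.T@(a-s_['ee_pos']))*1e3)
E
```

```text
tube top [0.5284 0.0603 0.068 ] dish [0.5341 0.0604 0.006 ]
3view (array([0.5289, 0.0594, 0.0674]), [0.0011745233782407079, 0.0015877122466492956, 0.000788915654292111])
tips tool frame mm [  8.6646 -12.2409  33.4546] [ 7.5034 12.6125 33.453 ]
tube in tool mm [ 28.4994  -0.5487 110.4506]
```

Emit:
move_arm([
  [[1.4,0,0],[0,0,0],43.5],
  [[1.4,0,0],[0,0,0],43.5],
  [[0,0,0],[0,0,0],43.5],
  [[0,0,0],[0,0,0],43.5],
  [[0,0,2.5],[0,0,0],43.5],
  [[0,0,2],[0,0,0],43.5],
  [[0,0,1],[0,0,0],43.5],
  [[0,0,0.7],[0,0,0],43.5],
  [[0,0,0.7],[0,0,0],43.5],
  [[0,0,0.7],[0,0,0],43.5],
  [[0,0,0.7],[0,0,0],43.5],
  [[0,0,0.5],[0,0,0],43.5],
  [[0,0,0.2],[0,0,0],43.5],
  [[0,0,0],[0,0,0],43.5],
  [[0,0,0],[0,0,0],43.5],
])

```text
time: 10.98
ee_pos: [0.5279, 0.0596, 0.0888]
eef_rot: [0.996, -0.09, 0.0, 0.0]
ft_force: [0.3, -0.4, 0.1]
width: 0.0376
grip_force: 4.0
```

```bash
python3 - <<'E'
from h import *
plan((.528,.0595,.087),-10.3)
c=save('wrist','w5');s=save('side','s5')
i=cv2.resize(c['image'][170:300,240:400],None,fx=3,fy=3); j=cv2.resize(s['image'][170:260,280:370],None,fx=4,fy=4)
o=np.zeros((390,480+360,3),np.uint8)
o[:390,:480]=i; o[:360,480:]=j; cv2.imwrite('pics/w5b.png',o[:,:800] if 0 else cv2.resize(o,(798,370)))
E
```

```text
ee [0.5279 0.0596 0.0888] yaw -10.38 w 0.0376 f [ 0.34 -0.37  0.06] t 10.97
shift cm [0.01 0.01 0.18] turn [-0.    -0.    -0.001]
```

View pics/w5b.png

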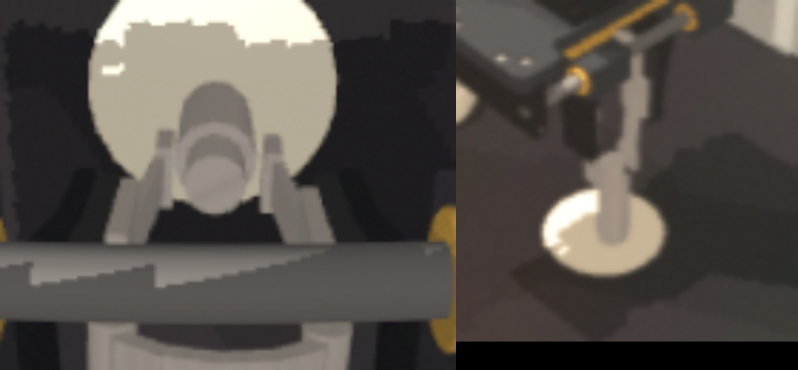

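The pads straddle the neck: pads at x≈166 and 272, neck centre at 216 in the picture. They sit just above the shoulder. I'll lower a touch and squeeze.

Emit:
move_arm([
  [[0,0,0.15],[0,0,0],43.5],
  [[0,0,0],[0,0,0],42],
  [[0,0,0],[0,0,0],41],
  [[0,0,0],[0,0,0],40],
  [[0,0,0],[0,0,0],39],
  [[0,0,0],[0,0,0],36],
  [[0,0,0],[0,0,0],30],
  [[0,0,0],[0,0,0],30],
  [[0,0,0],[0,0,0],30],
  [[0,0,0],[0,0,0],30],
], grip_force=35)

```text
time: 12.32
ee_pos: [0.5278, 0.0595, 0.087]
eef_rot: [0.996, -0.09, 0.0, 0.0]
ft_force: [0.6, -0.4, -0.4]
width: 0.0339
grip_force: 35.0
```

Emit:
move_arm([
  [[0,0,-0.5],[0,0,0],30],
  [[0,0,-1],[0,0,0],30],
  [[0,0,-2],[0,0,0],30],
  [[0,0,-2.5],[0,0,0],30],
  [[0,0,-2.5],[0,0,0],30],
  [[0,0,-1],[0,0,0],30],
  [[0,1.3,0],[0,0,0],30],
  [[0,3,0],[0,0,0],30],
  [[0,4,0],[0,0,0],30],
  [[0,4,0],[0,0,0],30],
  [[0,4,0],[0,0,0],30],
  [[0,4,0],[0,0,0],30],
  [[0,4,0],[0,0,0],30],
  [[0,4,0],[0,0,0],30],
  [[0.4,3,0],[0,0,0],30],
  [[0,0,0],[0,0,0],30],
  [[0,0,0],[0,0,0],30],
  [[0,0,0],[0,0,0],30],
  [[0,0,0],[0,0,0],30],
])

```text
time: 14.7
ee_pos: [0.4754, -0.2483, 0.182]
eef_rot: [0.996, -0.09, 0.0, 0.0]
ft_force: [-0.7, -1.3, -1.7]
width: 0.034
grip_force: 35.0
```

```bash
python3 - <<'E'
from h import *
plan((.5051,-.2545,.176),-10.3)
c=save('wrist','w6');i=c['image'][110:260,210:430];cv2.imwrite('pics/w6b.png',cv2.resize(i,None,fx=3.6,fy=3.6,interpolation=cv2.INTER_CUBIC)[:540,:792])
E
```

```text
ee [ 0.4754 -0.2483  0.182 ] yaw -10.31 w 0.034 f [-0.68 -1.3  -1.69] t 14.7
shift cm [3.03 0.07 0.6 ] turn [ 0. -0. -0.]
```

View pics/w6b.png

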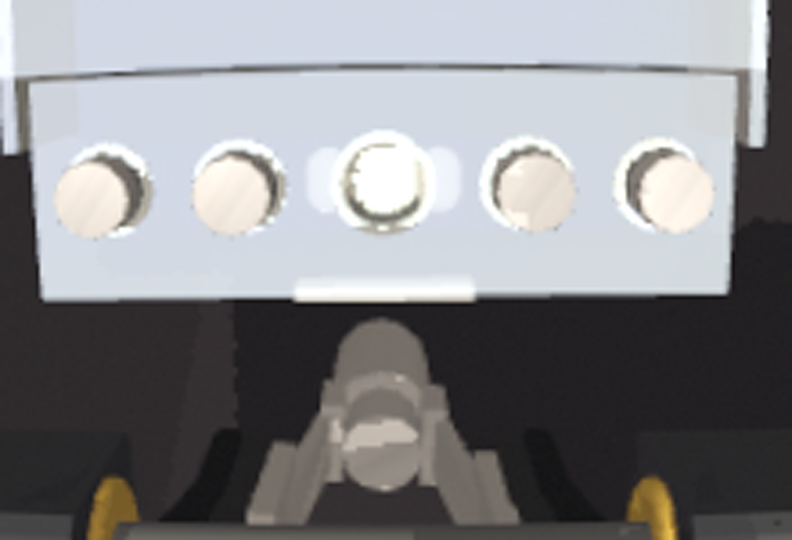

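The tube hangs upright and centred at (381,450) in the pads. The well mouth is at about (384,182), and the neighbouring caps are at (91,199), (231,195), (536,190) and (677,193). Now I'll work out the relative offset.

```bash
python3 - <<'E'
from h import *
np.set_printoptions(precision=2,suppress=True)
c=load('w6'); s=r.read_state(); M=Ro.from_quat(s['eef_rot']).as_matrix()
def Q(X,Y,z):
    p=plane(c,210+X/3.6-.36,110+Y/3.6-.36,z,True); return (M.T@(p-s['ee_pos']))*1e3
caps=np.array([Q(*a,.072) for a in[(91,199),(231,195),(536,190),(677,193)]]); print(caps,caps.mean(0))
f=np.polyfit(caps[:,1],caps[:,0],1); print('slope deg',np.degrees(np.arctan(f[0])))
print('well',Q(384.5,182,.052)); print('necktop',Q(381,449,.163)); print('foot +x edge',Q(381,320,.101), 'shoulder L/R',Q(331,455,.147),Q(428,455,.147))
g=cv2.cvtColor(cv2.imread('pics/w6.png'),cv2.COLOR_BGR2GRAY)
t=load('top0')
for (X,Y),(u,v) in zip([(91,199),(231,195),(536,190),(677,193)],[(435,213),(455,216.75),(494.25,222.75),(517,225.5)]): print('cap 2view z',cross(ray(c,210+X/3.6-.36,110+Y/3.6-.36,True),ray(t,u,v))[0]*1e3)
E
```

```text
[[ 31.8  -73.7  110.08]
 [ 32.23 -37.92 110.09]
 [ 33.45  37.26 110.09]
 [ 33.29  73.26 110.1 ]] [ 32.69  -0.28 110.09]
slope deg 0.653398960457934
well [ 32.71  -0.05 130.09]
necktop [ 0.52 -0.76 19.09]
foot +x edge [ 7.75 -0.89 81.09] shoulder L/R [ -6.82 -10.23  35.09] [-6.82  8.07 35.09]
cap 2view z [ 519.29 -181.6    70.87]
cap 2view z [ 512.38 -217.23   69.86]
cap 2view z [ 499.56 -292.7    59.54]
cap 2view z [ 493.28 -328.57   67.78]
```

Emit:
move_arm([
  [[1,0,0],[0,0,0],30],
  [[1.2,0.06,0],[0,0,0],30],
  [[1.04,0,0],[0,0,0],30],
  [[0,0,0],[0,0,0],30],
  [[0,0,1.5],[0,0,0],30],
  [[0,0,1.5],[0,0,0],30],
  [[0,0,1],[0,0,0],30],
  [[0,0,0.5],[0,0,0],30],
  [[0,0,0.3],[0,0,0],30],
  [[0,0,0.3],[0,0,0],30],
  [[0,0,0],[0,0,0],30],
  [[0,0,0],[0,0,0],30],
  [[0,0,0],[0,0,0],30],
])

```text
time: 16.38
ee_pos: [0.5072, -0.2556, 0.1313]
eef_rot: [0.996, -0.09, 0.0, 0.0]
ft_force: [0.2, 0.4, -0.7]
width: 0.0341
grip_force: 35.0
```

```bash
cat > fz.py <<'E'
from h import *
s=r.read_state(); M=Ro.from_quat(s['eef_rot']).as_matrix()
print('tool force',np.round(M.T@s['ft_force'],2),'tool torque',np.round(M.T@s['torque'],3),'ee',np.round(s['ee_pos'],4),'t',round(float(s['time']),2))
E
python3 fz.py
```

```text
tool force [ 0.13 -0.45  0.74] tool torque [ 0.072 -0.02  -0.025] ee [ 0.5072 -0.2556  0.1313] t 16.38
```

Emit:
move_arm([
  [[0,0,0.15],[0,0,0],30],
  [[0,0,0.15],[0,0,0],30],
  [[0,0,0.15],[0,0,0],30],
  [[0,0,0],[0,0,0],30],
  [[0,0,0],[0,0,0],30],
])

```text
time: 17.0
ee_pos: [0.5071, -0.2555, 0.1266]
eef_rot: [0.996, -0.09, 0.0, 0.0]
ft_force: [-0.2, 0.2, -1.1]
width: 0.0337
grip_force: 35.0
```

```bash
python3 fz.py
```

```text
tool force [-0.23 -0.16  1.08] tool torque [ 0.001 -0.028  0.012] ee [ 0.5071 -0.2555  0.1266] t 17.0
```

Emit:
move_arm([
  [[0,0,0.1],[0,0,0],30],
  [[0,0,0.1],[0,0,0],30],
  [[0,0,0.1],[0,0,0],30],
  [[0,0,0.1],[0,0,0],30],
  [[0,0,0],[0,0,0],30],
  [[0,0,0],[0,0,0],30],
])

```text
time: 17.75
ee_pos: [0.507, -0.2554, 0.1225]
eef_rot: [0.996, -0.09, -0.0, -0.0]
ft_force: [-0.2, 1.0, -1.5]
width: 0.034
grip_force: 35.0
```

```bash
python3 fz.py
```

```text
tool force [-0.38 -0.94  1.48] tool torque [ 0.208 -0.008  0.05 ] ee [ 0.507  -0.2554  0.1225] t 17.75
```

Emit:
move_arm([
  [[0,0,0.1],[0,0,0],30],
  [[0,0,0.1],[0,0,0],30],
  [[0,0,0.1],[0,0,0],30],
  [[0,0,0.1],[0,0,0],30],
  [[0,0,0.1],[0,0,0],30],
  [[0,0,0],[0,0,0],30],
  [[0,0,0],[0,0,0],30],
])

```text
time: 18.62
ee_pos: [0.5068, -0.2554, 0.1172]
eef_rot: [0.996, -0.09, -0.0, -0.0]
ft_force: [1.2, 1.8, -2.2]
width: 0.0339
grip_force: 35.0
```

```bash
python3 fz.py
```

```text
tool force [ 0.87 -1.96  2.25] tool torque [ 0.329 -0.005 -0.013] ee [ 0.5068 -0.2554  0.1172] t 18.62
```

```bash
cat > fz.py <<'E'
from h import *
import sys
n=int(sys.argv[1]) if len(sys.argv)>1 else 5
F=[];T=[]
for k in range(n):
    c=r.camera('wrist'); s=r.read_state(); M=Ro.from_quat(s['eef_rot']).as_matrix(); F.append(M.T@s['ft_force']);T.append(M.T@s['torque'])
print('tool force',np.round(np.mean(F,0),2),'sd',np.round(np.std(F,0),2),'torque',np.round(np.mean(T,0),3),'ee',np.round(s['ee_pos'],4),'t',round(float(s['time']),2))
g=c['image']; cv2.imwrite('pics/last.png',g)
a=cv2.imread('pics/w6.png')[200:255,290:345]; rs=cv2.matchTemplate(g[185:270,270:365],a,cv2.TM_CCOEFF_NORMED); _,v,_,l=cv2.minMaxLoc(rs); print('match',round(v,3),'shift px',l[0]-20,l[1]-15)
E
python3 fz.py
```

```text
tool force [ 0.24 -1.32  2.3 ] sd [0.34 0.46 0.33] torque [ 0.417 -0.001  0.001] ee [ 0.507  -0.2554  0.1175] t 18.88
match 0.192 shift px 20 4
```

Emit:
move_arm([
  [[0,-0.05,0.05],[0,0,0],30],
  [[0,0,0.1],[0,0,0],30],
  [[0,0,0.1],[0,0,0],30],
])

```text
time: 19.25
ee_pos: [0.5073, -0.2552, 0.1154]
eef_rot: [0.996, -0.09, 0.0, 0.0]
ft_force: [-0.0, 0.7, 2.3]
width: 0.0336
grip_force: 35.0
```

```bash
sed -i "s/\[200:255,290:345\]/[213:246,299:332]/; s/g\[185:270,270:365\]/g[198:261,279:352]/; s/l\[1\]-15)/l[1]-15)/" fz.py; python3 fz.py 3
```

```text
tool force [-0.25  0.01 -1.11] sd [0.23 0.33 0.32] torque [ 0.17  -0.026  0.013] ee [ 0.5072 -0.2552  0.1152] t 19.4
match 0.364 shift px -3 15
```

Emit:
move_arm([
  [[0,0,0.08],[0,0,0],30],
  [[0,0,0.08],[0,0,0],30],
  [[0,0,0.08],[0,0,0],30],
])

```text
time: 19.77
ee_pos: [0.5078, -0.2552, 0.1135]
eef_rot: [0.996, -0.09, 0.001, 0.0]
ft_force: [-0.4, 1.3, 10.3]
width: 0.0341
grip_force: 35.0
```

Emit:
move_arm([
  [[0,0,0.08],[0,0,0],30],
  [[0,0,0.08],[0,0,0],30],
])

```text
time: 20.02
ee_pos: [0.5086, -0.2553, 0.1131]
eef_rot: [0.996, -0.09, 0.002, 0.001]
ft_force: [-0.7, 1.0, 14.4]
width: 0.0336
grip_force: 35.0
```

Emit:
move_arm([
  [[0,0,0],[0,0,0],30],
  [[0,0,0],[0,0,0],30],
  [[0,0,0],[0,0,0],30],
])

```text
time: 20.4
ee_pos: [0.5084, -0.2553, 0.1129]
eef_rot: [0.996, -0.09, 0.002, 0.001]
ft_force: [-1.3, 1.7, 14.4]
width: 0.0337
grip_force: 35.0
```

```bash
python3 fz.py 3
```

```text
tool force [ -1.21  -1.35 -13.37] sd [0.26 0.21 0.26] torque [ 0.342 -0.37  -0.007] ee [ 0.5084 -0.2553  0.1129] t 20.55
match 0.384 shift px -3 15
```

Steady push of about 14 N with the motion stopped at a depth of about 19.5 mm, so the tube is on the floor. I'll ease the load, then let the tongs spring open.

Emit:
move_arm([
  [[0,0,-0.06],[0,0,0],30],
  [[0,0,-0.06],[0,0,0],30],
  [[0,0,0],[0,0,0],30],
])

```text
time: 20.92
ee_pos: [0.5077, -0.2552, 0.113]
eef_rot: [0.996, -0.09, 0.001, 0.0]
ft_force: [-0.4, 0.4, 6.5]
width: 0.0342
grip_force: 35.0
```

Emit:
move_arm([
  [[0,0,-0.06],[0,0,0],33],
  [[0,0,0],[0,0,0],39],
  [[0,0,0],[0,0,0],41],
  [[0,0,0],[0,0,0],43],
  [[0,0,0],[0,0,0],43.5],
  [[0,0,0],[0,0,0],43.5],
  [[0,0,0],[0,0,0],43.5],
  [[0,0,0],[0,0,0],43.5],
])

```text
time: 21.92
ee_pos: [0.5071, -0.255, 0.1128]
eef_rot: [0.996, -0.09, 0.0, 0.0]
ft_force: [0.1, -0.0, -0.2]
width: 0.038
grip_force: 4.0
```

```bash
python3 fz.py 3; python3 - <<'E'
from h import *
print(r.read_state()['width'],r.read_state()['grip_force'])
E
```

```text
tool force [-0.59 -0.15  0.4 ] sd [0.26 0.09 0.39] torque [ 0.039 -0.015 -0.001] ee [ 0.5072 -0.255   0.1129] t 22.07
match 0.354 shift px 7 15
0.038229429731195204 4.026505435356285
```

Emit:
move_arm([
  [[0,0,-0.2],[0,0,0],43.5],
  [[0,0,-0.4],[0,0,0],43.5],
  [[0,0,-0.6],[0,0,0],43.5],
  [[0,0,-0.8],[0,0,0],43.5],
  [[0,0,-2],[0,0,0],43.5],
  [[0,0,-3],[0,0,0],43.5],
  [[-1.5,0,0],[0,0,0],43.5],
  [[-1.5,0,0],[0,0,0],43.5],
  [[0,0,0],[0,0,0],43.5],
  [[0,0,0],[0,0,0],43.5],
  [[0,0,0],[0,0,0],43.5],
])

```text
time: 23.45
ee_pos: [0.4778, -0.2495, 0.1826]
eef_rot: [0.996, -0.09, -0.0, -0.0]
ft_force: [-0.4, -0.0, -0.7]
width: 0.0378
grip_force: 4.0
```

```bash
python3 fz.py 2; python3 - <<'E'
from h import *
np.set_printoptions(precision=2,suppress=True)
c=save('wrist','w7'); s=r.read_state(); M=Ro.from_quat(s['eef_rot']).as_matrix(); T=np.array(c['cam_to_world']); f=200/np.tan(np.radians(c['vertical_fov'])/2)
def proj(p):
    q=T[:3,:3].T@(np.array(p)-T[:3,3]); th=np.arctan2(np.hypot(q[0],q[1]),q[2]); a=np.arctan2(q[1],q[0]); return c['cx']+f*th*np.cos(a),c['cy']+f*th*np.sin(a)
w=(M@[.0324,0.0002,0])+0; print('expected px of tube top z.0945 / caps', proj([.5071,-.2552,.0945]),proj([.5071,-.2552,.072]))
plan((.5707,.2835,.185),-10.3)
# bright disc (caps are warm light) centroids
i=c['image'][100:235,200:440]; b,g,rr=[i[...,k].astype(int) for k in range(3)]
m=((rr-b>8)&(rr>150)).astype(np.uint8); m=cv2.morphologyEx(m,cv2.MORPH_OPEN,np.ones((3,3)))
n,l,st,ce=cv2.connectedComponentsWithStats(m)
for k in range(1,n):
    if st[k,4]>60: print(ce[k]+[200,100],st[k,2:])
E
```

```text
tool force [0.64 0.4  1.25] sd [0.56 0.11 0.3 ] torque [ 0.034 -0.046  0.004] ee [ 0.4778 -0.2495  0.1826] t 23.55
match 0.317 shift px -20 2
expected px of tube top z.0945 / caps (np.float64(316.7779643870836), np.float64(170.10643096532445)) (np.float64(316.7316754986207), np.float64(166.13487496889286))
ee [ 0.48 -0.25  0.18] yaw -10.37 w 0.0376 f [ 0.22 -0.27 -0.69] t 23.6
shift cm [ -0.46 -54.1   -0.22] turn [-0.  0. -0.]
[357.55 165.31] [ 21  22 363]
[396.05 165.94] [ 20  22 355]
[273.24 166.72] [ 21  22 367]
[315.8  166.53] [ 25  22 406]
[234.48 167.67] [ 20  20 329]
```

Five discs now show in the row, and the middle one at (315.8,166.5) is centred, so the tube stays in the well. Now returning the tongs.

Emit:
move_arm([
  [[0,-2,0],[0,0,0],43.5],
  [[0,-3.5,0],[0,0,0],43.5],
  [[0,-4,0],[0,0,0],43.5],
  [[0,-4,0],[0,0,0],43.5],
  [[0,-4,0],[0,0,0],43.5],
  [[0,-4,0],[0,0,0],43.5],
  [[0,-4,0],[0,0,0],43.5],
  [[0,-4,0],[0,0,0],43.5],
  [[0,-4,0],[0,0,0],43.5],
  [[0,-4,0],[0,0,0],43.5],
  [[0,-4,0],[0,0,0],43.5],
  [[0,-4,0],[0,0,0],43.5],
  [[-0.4,-4,0],[0,0,0],43.5],
  [[0,-3,0],[0,0,0],43.5],
  [[0,-1.6,0],[0,0,0],43.5],
  [[0,0,0],[0,0,0],43.5],
])

```text
time: 25.6
ee_pos: [0.5705, 0.2846, 0.1827]
eef_rot: [0.996, -0.09, -0.0, -0.0]
ft_force: [-0.2, -0.2, 0.1]
width: 0.0377
grip_force: 4.0
```

Emit:
move_arm([
  [[0,0,0],[0,0,-0.106],43.5],
  [[0,0,0],[0,0,-0.106],43.5],
  [[0,0,0],[0,0,-0.106],43.5],
  [[0,0,0],[0,0,-0.106],43.5],
  [[0,0,0],[0,0,-0.106],43.5],
  [[0,0,0],[0,0,-0.106],43.5],
  [[0,0,0],[0,0,0],43.5],
  [[0,0,0],[0,0,0],43.5],
  [[0,0,0],[0,0,0],43.5],
])

```text
time: 26.72
ee_pos: [0.5712, 0.2829, 0.1829]
eef_rot: [0.974, 0.225, 0.0, 0.0]
ft_force: [0.6, 0.7, -0.8]
width: 0.038
grip_force: 4.0
```

```bash
python3 - <<'E'
from h import *
np.set_printoptions(precision=4,suppress=True)
plan((.5708,.2836,.0385),26.1)
c=save('wrist','w8'); s=r.read_state(); M=Ro.from_quat(s['eef_rot']).as_matrix()
# white stand mask
i=c['image'][140:235,270:365]; m=(i.min(2)>150).astype(np.uint8); n,l,st,ce=cv2.connectedComponentsWithStats(m)
for k in range(1,n):
    if st[k,4]>150: print('white',st[k,:4]+[270,140,0,0],st[k,4])
E
```

```text
ee [0.5712 0.2829 0.1829] yaw 25.96 w 0.038 f [ 0.63  0.69 -0.82] t 26.73
shift cm [-0.01 -0.08 14.44] turn [ 0.    -0.    -0.002]
white [288 167  53  37] 1894
white [282 216  20  19] 165
```

Emit:
move_arm([
  [[0,-0.08,2],[0,0,0],43.5],
  [[0,0,3],[0,0,0],43.5],
  [[0,0,3],[0,0,0],43.5],
  [[0,0,2],[0,0,0],43.5],
  [[0,0,1],[0,0,0],43.5],
  [[0,0,1],[0,0,0],43.5],
  [[0,0,1],[0,0,0],43.5],
  [[0,0,0],[0,0,0],43.5],
  [[0,0,0],[0,0,0],43.5],
])

```text
time: 27.9
ee_pos: [0.5711, 0.2842, 0.0533]
eef_rot: [0.974, 0.225, 0.0, -0.0]
ft_force: [-0.1, -0.6, -1.0]
width: 0.0379
grip_force: 4.0
```

Emit:
move_arm([
  [[0,0,0.4],[0,0,0],43.5],
  [[0,0,0.4],[0,0,0],43.5],
  [[0,0,0.3],[0,0,0],43.5],
  [[0,0,0.15],[0,0,0],43.5],
  [[0,0,0],[0,0,0],43.5],
  [[0,0,0],[0,0,0],43.5],
])

```text
time: 28.65
ee_pos: [0.5709, 0.284, 0.0404]
eef_rot: [0.974, 0.225, 0.0, 0.0]
ft_force: [0.5, -0.2, -0.0]
width: 0.0378
grip_force: 4.0
```

Emit:
move_arm([
  [[0,0,0.1],[0,0,0],43.5],
  [[0,0,0.08],[0,0,0],43.5],
  [[0,0,0],[0,0,0],43.5],
  [[0,0,0],[0,0,0],43.5],
])

```text
time: 29.15
ee_pos: [0.5708, 0.284, 0.0385]
eef_rot: [0.974, 0.225, -0.0, 0.0]
ft_force: [-0.0, -0.1, -0.7]
width: 0.0383
grip_force: 4.0
```

Emit:
move_arm([
  [[0,0,0.06],[0,0,0],43.5],
  [[0,0,0.06],[0,0,0],43.5],
  [[0,0,0],[0,0,0],43.5],
])

```text
time: 29.52
ee_pos: [0.5712, 0.2841, 0.0378]
eef_rot: [0.974, 0.225, 0.0, -0.0]
ft_force: [-0.0, -0.5, 3.8]
width: 0.0382
grip_force: 2.8
```

The tongs have touched the pocket floor (3.8 N). I'll open gently, retreat upward and check.

Emit:
move_arm([
  [[0,0,-0.05],[0,0,0],45],
  [[0,0,0],[0,0,0],47],
  [[0,0,0],[0,0,0],55],
  [[0,0,0],[0,0,0],70],
  [[0,0,0],[0,0,0],100],
  [[0,0,0],[0,0,0],100],
  [[0,0,0],[0,0,0],100],
  [[0,0,0],[0,0,0],100],
  [[0,0,-1],[0,0,0],100],
  [[0,0,-2],[0,0,0],100],
  [[0,0,-3],[0,0,0],100],
  [[0,0,-4],[0,0,0],100],
  [[0,0,-4],[0,0,0],100],
  [[0,0,-2],[0,0,0],100],
  [[-0.3,0.7,0],[0,0,0],100],
  [[0,0,0],[0,0,0],100],
  [[0,0,0],[0,0,0],100],
  [[0,0,0],[0,0,0],100],
])

```text
time: 31.78
ee_pos: [0.5709, 0.2763, 0.1969]
eef_rot: [0.974, 0.226, -0.001, 0.0]
ft_force: [0.2, -0.7, -0.1]
width: 0.0869
grip_force: 0.0
```

```bash
python3 - <<'E'
from h import *
np.set_printoptions(precision=4,suppress=True)
plan((.5708,.2751,.1968),26)
c=save('wrist','w9'); a=cv2.imread('pics/w2.png'); i=c['image']
for R_ in[(150,210,275,345)]:
    y0,y1,x0,x1=R_; rs=cv2.matchTemplate(i[y0-12:y1+12,x0-12:x1+12],a[y0:y1,x0:x1],cv2.TM_CCOEFF_NORMED); _,v,_,l=cv2.minMaxLoc(rs); print('tongs view vs before',v,np.array(l)-12)
s=save('side','s9')['image']; s0=cv2.imread('pics/side0.png')
for n,(x0,x1,y0,y1) in dict(jar=(258,290,175,205),dropper=(228,252,190,232),gua=(350,390,262,312),push=(384,432,214,255),tongs=(215,250,248,305)).items():
    rs=cv2.matchTemplate(s[y0-8:y1+8,x0-8:x1+8],s0[y0:y1,x0:x1],cv2.TM_CCOEFF_NORMED); _,v,_,l=cv2.minMaxLoc(rs); print(n,round(v,3),np.array(l)-8)
E
```

```text
ee [0.5709 0.2763 0.1969] yaw 26.07 w 0.0869 f [ 0.17 -0.72 -0.11] t 31.77
shift cm [-0.06  0.11  0.01] turn [-0.     0.001  0.001]
tongs view vs before 0.9745074510574341 [1 0]
jar 0.999 [0 0]
dropper 0.953 [0 0]
gua 0.881 [0 1]
push 0.943 [0 0]
tongs 0.969 [0 0]
```

The tongs and bystanders match their starting views, so I'm handing the job in.

```bash
python3 -c "
from bench import r
print(r.close_job())"
```

```text
the job is handed in; nothing more can be done
None
```

The tube was pressed onto the well floor with a steady push of about 14 N and released there. The tongs are back upright in their stand, the bystanders look unmoved, and the job was handed in at about 32 s; no verdict came back.

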